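# Find the heavy side of a flywheel on a roller balancing stand

### The job

Take the flywheel from its V cradle, lay its shaft across the four rollers of the balancing stand without dropping it, let go and wait until it has turned its heavy side down and come to rest. Then swing the stand's hinged hold-down arm over so that its rubber shoe rests on the rim, with the heavy side still down. Leave the cup, the sample puck and the small pulley where they are.

Things in the scene. Friction and masses are not known exactly. Their poses are not given: they have to be found in the camera images.
- flywheel: Loose aluminium disc, 110 mm diameter, 26 mm thick, on a steel shaft 20 mm thick, 156 mm long; about 0.8 kg. Origin at its centre, on the shaft axis; the shaft runs along its y and lies level. Pinch the rim from above across the 26 mm: the outer 20 mm of both faces is plain; hubs (36 mm diameter) stand out 10 mm. On the rollers it swings freely and rests heavy side down within about 3 s.
- heavy (a point): Point of the flywheel's heavy side, 26.5 mm from its centre towards the flywheel's own -z, midway between two dark steel blocks (32 by 16 mm, standing out 9 mm), one on each face. In the cradle it starts about level with the shaft; friction keeps the flywheel from turning there.
- cradle: Fixed grey cradle in which the flywheel starts: base 90 by 160 mm and two uprights with open V notches, 58 mm either side of the middle, that carry the shaft along the cradle's y with its axis 80 mm above the desk. Origin at the centre of its underside.
- stand: Fixed balancing stand, base 110 by 170 mm, origin at the centre of its underside. Four free steel rollers (32 mm diameter, 14 mm wide, axles along the stand's y, 66 mm up) at x = +-17.5, y = +-60 mm. The upright with the arm's hinge stands at y = +95 mm: hinge 158 mm up, its axis along the stand's x.
- stand_axis (a point): Where the flywheel's centre lies when its shaft rests in the valleys between the rollers: 85 mm above the desk, midway between the roller pairs and under the lowered arm's shoe. The shaft then lies along the stand's y; either way round will do. The point does not move with the flywheel.
- knob (a point): Centre of the black ball knob (26 mm diameter) at the free end of the hold-down arm, 122 mm from its hinge. The arm is a 14 by 12 mm aluminium bar with a rubber shoe 95 mm from the hinge. It starts raised, leaning outward (to the stand's +y), the knob about 275 mm above the desk, and turns in the stand's y-z plane.
- holddown (a joint): Angle of the arm, rad: 0 = raised, leaning 0.35 outward; 0.35 = vertical; 1.92 = level, lying over to the stand's -y with the shoe on the rim of a flywheel that lies on the rollers. Pushed past the vertical (under 2 N at the knob), from about 0.6 on it sinks by its own weight in a few seconds, slowed by a damper; nearer the vertical it stays where it is left.
- cup: Clear plastic cup, 68 mm across and 85 mm high, a bystander. Origin at the centre of its underside.
- mount: Black resin sample puck, 40 mm diameter, 22 mm high, a bystander. Origin at the centre of its underside.
- pulley: Small aluminium pulley lying flat, 72 mm diameter, 32 mm high, a bystander. Origin at the centre of its underside.

How it is judged (in metres and radians):
On the way, in this order (a step that is already met when the one before it is completed fails the run):
1. the flywheel lies free on the rollers, heavy side down and at rest, the arm still raised (x of flywheel in the frame of stand between -0.006 and 0.006 m and y of flywheel in the frame of stand between -0.018 and 0.018 m and z of flywheel in the frame of stand between 0.081 and 0.089 m and angle between the y axis of flywheel and the y axis of stand, either way round below 0.06 rad and angle between flywheel's own z axis and vertical below 0.2 rad and angular speed of flywheel below 0.2 rad/s and contact force between the fingers and flywheel below 0.05 N and value of joint holddown below 0.6 rad), for 0.5 s.
2. the arm's shoe rests on the rim (value of joint holddown between 1.84 and 2 rad), for 0.3 s.
At the end, for the whole second after the job is handed in: The flywheel lies on the rollers (disc within 18 mm of midway), untouched and at rest, heavy side within 0.2 rad of straight down, and the arm is down with its shoe on the rim (joint 1.84 to 2.0 rad) (all of step 2 and x of flywheel in the frame of stand between -0.006 and 0.006 m and y of flywheel in the frame of stand between -0.018 and 0.018 m and z of flywheel in the frame of stand between 0.081 and 0.089 m and angle between the y axis of flywheel and the y axis of stand, either way round below 0.06 rad and angle between flywheel's own z axis and vertical below 0.2 rad and angular speed of flywheel below 0.2 rad/s and contact force between the fingers and flywheel below 0.05 N and velocity of joint holddown below 0.05 rad/s).
It fails at once if the flywheel is dropped or slammed on the stand (contact force between flywheel and stand above 60 N).
It fails at once if the flywheel falls off towards the desk (height (world z) of flywheel below 0.06 m).
It fails at once if the cup, sample puck or small pulley is disturbed (moved over 30 mm) (distance of any of cup, mount, pulley from where it was at the start of the episode above 0.03 m).
It also fails if it takes over 64 s, if anything falls off the work surface, if the arm or the gripper's body presses on something with over 40 N, if the wrist force passes 120 N, or if a joint passes its speed limit or range.

### The arm

A 6-joint arm with a two-finger parallel gripper is mounted at the origin on the work surface. World frame = base frame: x ahead of the robot, y to its left, z up, the work surface at z = 0. Lengths are in mm, angles in rad, forces in N, time in s.
With the tool pointing down it reaches from about 275 to 1000 mm from the base axis. Payload 8.4 kg.
Tool frame: the origin (TCP) lies at the very end of the fingers, on their centre line; the grasp point (between the pads) lies 19 mm behind it; z points along the fingers, y is the direction in which the jaws open and shut (so a half turn about z gives the same grasp; the last joint's range is limited). The gripper opens to 85 mm and grips with 20 to 120 N. Pads are 22 mm wide; open, the fingers measure 114 mm over their backs; the gripper's body (76 mm by 85 mm) begins 54 mm behind the grasp point. The pads swing forward as they close: fully open they stand 13 mm farther back than shut.
Start: joints at [-1.271, 0.353, 1.633, -0, 1.155, -0.002], TCP at [185.773, -596.755, 231.281] pointing down, gripper open.
Joint ranges: [-2.63, 2.63], [-0.92, 2.1], [0.06, 2.66], [-1.3, 4.44], [0, 2.69], [-3.02, 3.02]. Speed limits (rad/s): [2.22, 2.22, 2.79, 3.14, 3.14, 3.14].

### API

Orientations are given as [roll, pitch, yaw] about the fixed x, y, z axes, in that order (R = Rz(yaw) Ry(pitch) Rx(roll)).
In Python, from rig import readout, grab_frame, calibration, r gives the robot as it stands. The module is installed in compiled form; this text tells all that it offers.
- The arm moves only by the tool play_rows, never from a script. Its argument "rows" is a list of rows, each a list of 3 entries, a list of its own where there are three numbers: the closure in counts, from 0 (fully open) to 255 (shut), then the shift along the tool's x, y, z in cm, then the turn, a rotation vector about the tool's x, y, z in rad. In form: [[gripper, [dx, dy, dz], [rx, ry, rz]], ...]. A call has 1 to 12 rows; each row is the pose to reach, as a shift and turn from the pose commanded when the call began, along the tool's axes at that moment; what a row does not reach only later rows make up. A row lasts 1/12 s, in which the tool goes at most 41.7 mm and 7.16 degrees, less where a joint would pass 70% of its speed; a pose out of reach is approached as far as the arm can. A call with a gripper value outside its range is refused whole. The fingers move at their own pace and stop on an object; "squeeze" is the grip in N (left out, the last holds). Time passes only in rows, so rows that repeat a pose let the fingers close. It gives the time, the measured TCP pose, the force and the opening at its end, in the units of the state.
- readout.sense(): the state, without advancing time (a new reading comes with each control period).
- grab_frame(name): name is "scene" or "top" or "wrist"; returns (picture, depth): 420x560x3 uint8, red, green, blue; 420x560 float32, mm along the optical axis (not along the pixel's ray), 0 where there is no reading.
- calibration(name): a dict with "vfov" (degrees; the focal length in pixels is half the picture's height over the tangent of half this angle, whatever the lens; pixels are square), "cx", "cy" (the principal point, pixels), "cam_to_world" (4x4, takes a point from camera to world coordinates). Camera axes: x right, y down, z forward; pixel columns grow to the right and rows downward; lengths in mm; the calibration is good to about 2 mm. The wrist camera is an equidistant fisheye: a pixel r from the principal point sees the ray r / f radians off the axis. A picture is of the moment at which its call begins: read the wrist's pose just before it. calibration takes no time and is no camera call; for the wrist camera it gives the pose at the moment of the call.
- r.sign_off(): hands the job in, once; it reports no verdict.
The state is a dict: "clock": time; "qpos": joint angles; "qvel": joint speeds; "joint_efforts": joint torques, N m; "eef_pos": TCP position; "tcp_rot": TCP orientation; "contact_force": force on the tool from outside, world axes, zero at the start; "wrist_torque": the same for the moment, N m; "opening": opening from 0.0 (shut) to 1.0 (fully open).
Only numpy, scipy, OpenCV 4.12 (cv2) and the standard library are available. Lean on these libraries where they do the work, as an engineer would, in place of code of your own. Each camera call takes 0.05 s, during which the arm holds its last target.

## Working session

There is one attempt and no reset: what is moved stays moved. The work goes in short steps, Python scripts to look and compute and a tool call to move; the robot and the scene stay as the last step left them, time stands still between calls to the robot, and variables do not carry over. Pictures are saved under pics/ and viewed, and the job is handed in when it is done.

Besides the shell and the picture viewer there is one more tool, called after "Call:" by a JSON object that holds its "api" and its "payload", one argument or row to a line. play_rows: Moves the arm, as the interface text tells. Its arguments: {"type":"object","properties":{"rows":{"type":"array"},"squeeze":{"type":"number"}},"required":["rows"]}

```bash
mkdir -p pics; python3 - <<'E'
from rig import readout, grab_frame, calibration, r
import cv2,numpy as np
print(readout.sense())
for n in ["scene","top","wrist"]:
    c=calibration(n); p,d=grab_frame(n)
    print(n,c["vfov"],c["cx"],c["cy"],np.round(c["cam_to_world"],3).tolist())
    cv2.imwrite(f"pics/{n}0.png",p[:,:,::-1]); np.savez(f"pics/{n}0.npz",p=p,d=d,T=c["cam_to_world"],f=210/np.tan(np.radians(c["vfov"]/2)),cx=c["cx"],cy=c["cy"])
E
```

```text
{'clock': 0.0, 'qpos': array([-1.27141051e+00,  3.53635698e-01,  1.63414506e+00,  4.08704548e-06,
        1.15519493e+00, -2.40009183e-03]), 'qvel': array([ 1.19522713e-03, -4.21373381e-04,  9.98792873e-06,  1.21257400e-03,
        1.58955005e-03, -7.67768867e-04]), 'joint_efforts': array([-2.93972858e-03, -6.05258131e+01, -3.42070270e+01, -2.01999760e-04,
        9.50241432e-03,  2.65224941e-05]), 'eef_pos': array([ 185.62572256, -596.2953177 ,  230.56478296]), 'tcp_rot': array([-3.14020963e+00, -7.05623770e-06,  3.01784248e-01]), 'contact_force': array([ 0.18646521, -0.4635051 , -0.2427435 ]), 'wrist_torque': array([ 0.01775018, -0.00773495,  0.00270755]), 'opening': 0.9994837067789315}
scene 56.12745832983641 287.21600643583093 210.21002156058395 [[0.757, 0.425, -0.497, 917.775], [0.654, -0.471, 0.593, -386.878], [0.018, -0.773, -0.634, 662.667], [0.0, 0.0, 0.0, 1.0]]
top 55.242323285031645 281.7686631552541 218.53344684868938 [[0.09, -0.976, 0.199, 340.94], [-0.996, -0.088, 0.019, 52.024], [-0.001, -0.2, -0.98, 1210.315], [0.0, 0.0, 0.0, 1.0]]
wrist 65.70646984690485 281.5190778572115 214.98335530586053 [[0.298, -0.914, -0.276, 255.732], [-0.955, -0.285, -0.086, -574.981], [-0.0, 0.289, -0.957, 373.267], [0.0, 0.0, 0.0, 1.0]]
```

View pics/scene0.png

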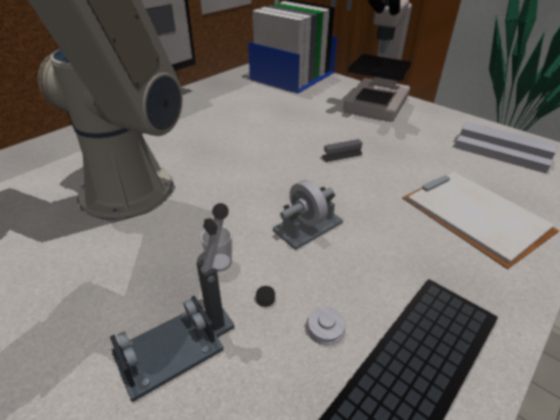

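View pics/top0.png

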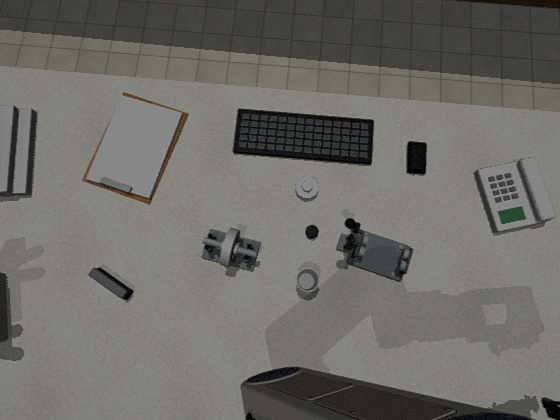

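View pics/wrist0.png

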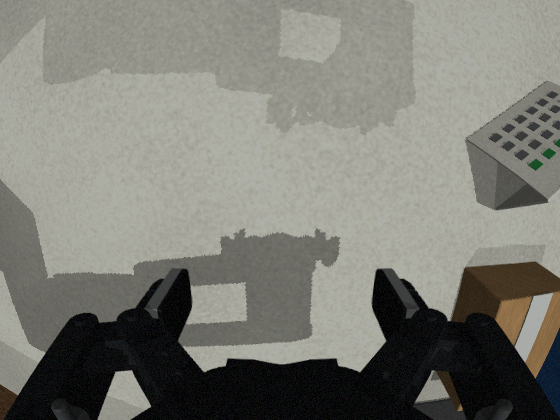

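The scene view shows the stand at about (165,350) px with its arm's knob at (220,211), and the flywheel at (308,203). In the top view the flywheel is at (231,247), the stand at (378,255) and the knob near (350,223). The cup is at (308,280), the puck at (312,232) and the pulley at (307,188). Next I measure with depth.

```bash
cat > h.py <<'E'
import numpy as np,cv2
def load(n): return dict(np.load(f"pics/{n}.npz"))
def world(D):
    d=D["d"]; v,u=np.mgrid[0:420,0:560]
    P=np.stack([(u-D["cx"])/D["f"]*d,(v-D["cy"])/D["f"]*d,d],-1)
    W=P@D["T"][:3,:3].T+D["T"][:3,3]; W[d==0]=np.nan; return W
def snap(n,tag):
    from rig import grab_frame,calibration
    c=calibration(n); p,d=grab_frame(n)
    cv2.imwrite(f"pics/{tag}.png",p[:,:,::-1])
    D=dict(p=p,d=d,T=np.array(c["cam_to_world"]),f=210/np.tan(np.radians(c["vfov"]/2)),cx=c["cx"],cy=c["cy"]); np.savez(f"pics/{tag}.npz",**D); return D
def fromW(D,X):
    p=(np.asarray(X)-D["T"][:3,3])@D["T"][:3,:3]
    return p[...,0]/p[...,2]*D["f"]+D["cx"],p[...,1]/p[...,2]*D["f"]+D["cy"]
def ray(D,u,v,z):
    d=D["T"][:3,:3]@np.array([(u-D["cx"])/D["f"],(v-D["cy"])/D["f"],1]); o=D["T"][:3,3]
    return o+d*(z-o[2])/d[2]
E
python3 - <<'E'
from h import *
for n,reg in [("top0",{"fly":(195,220,270,280),"stand":(325,205,425,290),"cup":(290,262,325,300),"puck":(300,222,322,242),"pul":(290,172,325,202)}),("scene0",{"fly":(265,170,350,250),"stand":(100,195,240,400)})]:
    D=load(n);W=world(D)
    for k,(a,b,c,e) in reg.items():
        w=W[b:e,a:c].reshape(-1,3); w=w[np.isfinite(w[:,2])]
        lo=np.percentile(w[:,2],[0,5,50,95,100]); m=w[w[:,2]>9]
        print(n,k,lo.round(),len(m))
        (c0,sz,an)=cv2.minAreaRect(m[:,:2].astype(np.float32)); print("  rect",np.round(c0),np.round(sz),round(an,1), "median",np.median(m,0).round())
        for z0,z1 in [(9,25),(25,50),(50,75),(75,92),(92,115),(115,145),(145,175),(175,230),(230,300)]:
            s=m[(m[:,2]>z0)&(m[:,2]<z1)]
            if len(s)>5: print("   ",z0,z1,len(s),s.mean(0).round(1),s.min(0).round(),s.max(0).round())
for n,(a,b,c,e) in [("top0",(190,160,430,300)),("scene0",(90,180,360,400))]:
    im=cv2.imread(f"pics/{n}.png")[b:e,a:c]; s=800/(c-a) if n=="top0" else 2.7
    cv2.imwrite(f"pics/{n}z.png",cv2.resize(im,None,fx=s,fy=s,interpolation=cv2.INTER_CUBIC)); print(s)
E
```

```text
top0 fly [ -7.  -3.   2. 125. 140.] 1667
  rect [476. 217.] [163. 109.] 78.6 median [470. 206.  83.]
    9 25 668 [471.4 213.6  12.8] [420. 136.   9.] [532. 305.  25.]
    25 50 34 [473.7 220.1  36.8] [441. 153.  25.] [512. 283.  50.]
    50 75 69 [473.5 218.4  60.6] [423. 153.  50.] [522. 286.  75.]
    75 92 378 [474.3 212.5  86.5] [421. 136.  75.] [529. 290.  92.]
    92 115 203 [465.5 209.9 101.7] [420. 150.  92.] [527. 288. 115.]
    115 145 315 [474.2 212.7 128.6] [432. 195. 115.] [518. 231. 140.]
top0 stand [ -9.  -3.   2.  79. 288.] 2551
  rect [ 517. -212.] [233. 179.] 50.5 median [ 506. -209.   16.]
    9 25 1713 [ 498.3 -217.2   14.6] [ 428. -317.    9.] [643. -98.  24.]
    25 50 50 [ 496.4 -173.8   37.2] [ 447. -293.   26.] [ 542. -114.   50.]
    50 75 287 [ 498.3 -220.2   67.7] [ 448. -304.   50.] [ 554. -114.   75.]
    75 92 192 [ 501.9 -213.5   80.1] [ 457. -291.   75.] [ 544. -113.   90.]
    92 115 23 [ 517.9 -123.   103.8] [ 506. -133.   94.] [ 543. -114.  115.]
    115 145 19 [ 510.9 -121.9  130.1] [ 506. -133.  116.] [ 539. -114.  143.]
    145 175 76 [ 519.4 -
[... 1647 characters left out ...]
5 5403 [ 451.6 -195.2   12.6] [  20. -318.    9.] [577.  49.  25.]
    25 50 647 [355.3 -93.2  36.7] [  23. -307.   25.] [559.  16.  50.]
    50 75 1210 [ 490.6 -166.4   65.4] [  91. -307.   50.] [559.  18.  75.]
    75 92 623 [ 485.5 -155.5   79.5] [ 377. -294.   75.] [548.  21.  92.]
    92 115 158 [ 535.7 -133.9  103.5] [ 508. -143.   92.] [ 548. -123.  115.]
    115 145 208 [ 535.6 -134.2  130.1] [ 506. -144.  116.] [ 547. -122.  145.]
    145 175 321 [ 533.8 -133.   162.2] [ 507. -144.  145.] [ 548. -120.  175.]
    175 230 290 [ 533.7 -119.4  203.1] [ 522. -133.  175.] [ 540. -105.  230.]
    230 300 517 [ 538.4 -104.7  262.6] [ 519. -122.  231.] [550. -81. 286.]
3.3333333333333335
2.7
```

View pics/top0z.png

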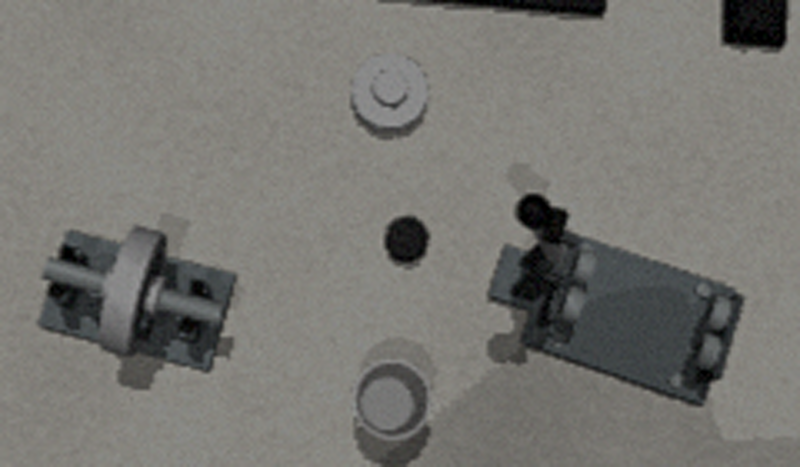

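View pics/scene0z.png

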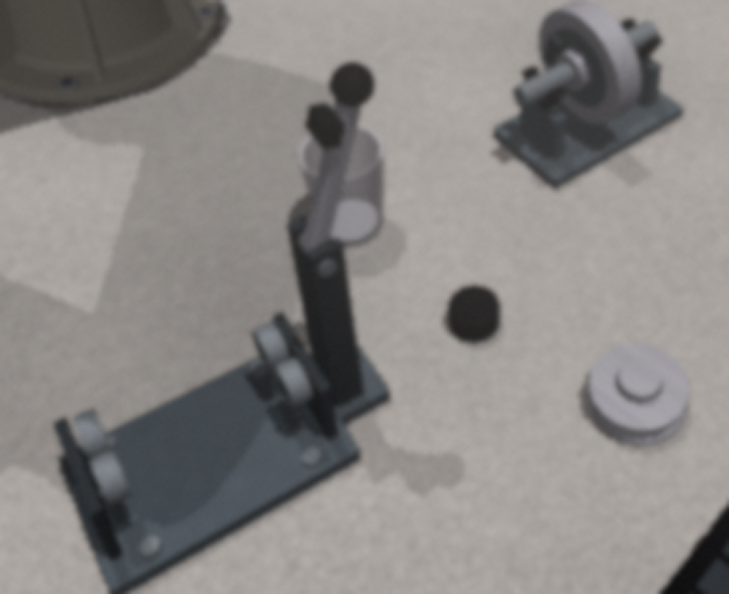

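```bash
python3 - <<'E'
from h import *
def comp(m):
    n,l,s,_=cv2.connectedComponentsWithStats(m.astype(np.uint8)); i=1+s[1:,4].argmax(); return l==i
for n in ["top0","scene0"]:
    D=load(n);W=world(D)
    X=np.nan_to_num(W,nan=-999)
    inb=lambda x0,x1,y0,y1,z0,z1:(X[...,0]>x0)&(X[...,0]<x1)&(X[...,1]>y0)&(X[...,1]<y1)&(X[...,2]>z0)&(X[...,2]<z1)
    # desk plane height
    dk=W[inb(580,660,-60,200,-20,9)]; print(n,"desk z",np.median(dk[:,2]).round(2))
    # disc
    m=inb(400,560,120,310,105,145); w=W[m]; print(" disc rect",cv2.minAreaRect(w[:,:2].astype(np.float32)))
    print("  mean",w.mean(0).round(1),"top z p98",np.percentile(w[:,2],98).round(1))
    # stand/cradle base by dark colour + depth
    for nm,box in [("cradle",(400,560,110,320,4,24)),("stand",(415,590,-330,-90,4,24))]:
        m=inb(*box)&(D["p"].mean(-1)<105); m=cv2.morphologyEx(m.astype(np.uint8),cv2.MORPH_OPEN,np.ones((3,3))); m=comp(m)
        w=W[m]; 
        print(" ",nm,m.sum(),np.median(w[:,2]).round(1),cv2.minAreaRect(w[:,:2].astype(np.float32)))
    # rollers
    m=inb(415,590,-330,-110,70,90); num,l,s,c=cv2.connectedComponentsWithStats(m.astype(np.uint8))
    for i in range(1,num):
        if s[i,4]>8: print("  roller?",s[i,4],c[i].round(),W[l==i].mean(0).round(1),W[l==i][:,2].max().round(1))
    # knob
    m=inb(500,570,-130,-60,240,300); w=W[m];print("  knob area",w.mean(0).round(1),w.max(0).round(1),w.min(0).round(1))
E
```

```text
top0 desk z 0.31
 disc rect ((475.1062927246094, 213.5406036376953), (27.305519104003906, 98.55181121826172), 80.3260726928711)
  mean [473.2 212.3 125.8] top z p98 136.9
  cradle 229 12.4 ((443.8796691894531, 176.96209716796875), (64.38389587402344, 40.571250915527344), 79.95539855957031)
  stand 1697 14.4 ((506.60504150390625, -201.91824340820312), (208.51962280273438, 111.10244750976562), 75.9836196899414)
  roller? 51 [365. 239.] [ 532.2 -167.6   78.3] 85.6
  roller? 9 [351. 236.] [ 536.3 -126.6   80.5] 89.2
  roller? 11 [348. 246.] [ 509.5 -121.7   79.8] 89.0
  roller? 54 [361. 251.] [ 498.8 -159.2   77.9] 85.2
  roller? 14 [356. 252.] [ 494.8 -144.4   71.6] 73.4
  roller? 72 [406. 253.] [ 502.6 -287.3   76.4] 83.8
  roller? 76 [403. 265.] [ 470.  -278.8   77.1] 86.0
  knob area [531.4 -97.7 272. ] [545.5 -78.6 288.5] [ 517.  -118.8  240. ]
scene0 desk z -1.85
 disc rect ((480.38140869140625, 212.06048583984375), (29.00760841369629, 95.72461700439453), 80.41175842285156)
  mean [487.8 206.1 121.1] top z p98 133.0
  cradle 881 9.9 ((480.4301452636719, 216.88058471679688), (157.80421447753906, 89.78331756591797), 80.09651947021484)
  stand 4637 12.2 ((509.34918212890625, -204.916259765625), (207.36769104003906, 111.83248901367188), 75.6166000366211)
  roller? 34 [205. 298.] [ 514.5 -133.9   80.1] 89.1
  roller? 107 [190. 306.] [ 505.4 -161.8   76.1] 80.3
  roller? 89 [216. 307.] [ 543.9 -134.2   80.3] 89.8
  roller? 118 [198. 319.] [ 539.  -170.4   76.2] 81.4
  roller? 131 [123. 339.] [ 476.4 -277.7   76.2] 80.6
  roller? 140 [130. 355.] [ 510.  -286.3   76.5] 81.0
  knob area [ 538.4 -104.5  264.7] [550.  -81.4 285.6] [ 519.  -122.3  240.1]
```

```bash
cat > mv.py <<'E'
import sys,numpy as np
from scipy.spatial.transform import Rotation as R
from rig import readout
def go(x,y,z,yaw,base=None,pitch=0.):
    s=readout.sense()
    if base is None: p=s["eef_pos"]; r=R.from_euler("xyz",s["tcp_rot"])
    else: p=np.array(base[:3]); r=R.from_euler("xyz",[np.pi,0,base[3]])
    t=R.from_euler("xyz",[np.pi,pitch,yaw])
    print("shift cm",(r.inv().apply(np.array([x,y,z])-p)/10).round(2),"rot",(r.inv()*t).as_rotvec().round(3))
if __name__=="__main__":
    a=[float(v) for v in sys.argv[1:]]
    go(*a[:4],base=a[4:8] if len(a)>4 else None)
E
python3 mv.py 478 214 240 -0.171 185.773 -596.755 231.281 0.302
```

```text
shift cm [ 52.01 -68.71  -0.87] rot [-0.    -0.     0.473]
```

Call:
{"api": "play_rows", "payload": {
  "rows": [
    [0, [52, -68.7, -0.9], [0, 0, 0.473]],
    [0, [52, -68.7, -0.9], [0, 0, 0.473]],
    [0, [52, -68.7, -0.9], [0, 0, 0.473]],
    [0, [52, -68.7, -0.9], [0, 0, 0.473]],
    [0, [52, -68.7, -0.9], [0, 0, 0.473]],
    [0, [52, -68.7, -0.9], [0, 0, 0.473]],
    [0, [52, -68.7, -0.9], [0, 0, 0.473]],
    [0, [52, -68.7, -0.9], [0, 0, 0.473]],
    [0, [52, -68.7, -0.9], [0, 0, 0.473]],
    [0, [52, -68.7, -0.9], [0, 0, 0.473]],
    [0, [52, -68.7, -0.9], [0, 0, 0.473]],
    [0, [52, -68.7, -0.9], [0, 0, 0.473]]
  ],
  "squeeze": 70
}}

```text
clock: 1.15
eef_pos: [355.4, -124.5, 236.7]
tcp_rot: [3.141, -0.001, -0.172]
contact_force: [1.0, -0.1, 0.2]
opening: 1.002
```

```bash
python3 mv.py 478 214 240 -0.171
```

```text
shift cm [  6.3  -35.45  -0.33] rot [ 0.    -0.001 -0.001]
```

Call:
{"api": "play_rows", "payload": {
  "rows": [
    [0, [6.3, -35.4, -0.3], [0, 0, 0]],
    [0, [6.3, -35.4, -0.3], [0, 0, 0]],
    [0, [6.3, -35.4, -0.3], [0, 0, 0]],
    [0, [6.3, -35.4, -0.3], [0, 0, 0]],
    [0, [6.3, -35.4, -0.3], [0, 0, 0]],
    [0, [6.3, -35.4, -0.3], [0, 0, 0]],
    [0, [6.3, -35.4, -0.3], [0, 0, 0]],
    [0, [6.3, -35.4, -0.3], [0, 0, 0]],
    [0, [6.3, -35.4, -0.3], [0, 0, 0]],
    [0, [6.3, -35.4, -0.3], [0, 0, 0]],
    [0, [6.3, -35.4, -0.3], [0, 0, 0]],
    [0, [6.3, -35.4, -0.3], [0, 0, 0]]
  ]
}}

```text
clock: 2.15
eef_pos: [477.2, 211.2, 239.1]
tcp_rot: [3.141, 0.001, -0.171]
contact_force: [-0.3, 0.3, 0.7]
opening: 0.998
```

```bash
python3 - <<'E'
from h import *
from rig import readout
s=readout.sense(); print(s["eef_pos"],s["tcp_rot"],s["qpos"])
D=snap("wrist","w1")
E
```

```text
[477.16205817 211.22774105 239.05693638] [ 3.14062037e+00  9.65115049e-04 -1.70609116e-01] [ 4.14053948e-01  1.85073445e-01  1.84279766e+00 -3.09732049e-04
  1.11506300e+00  2.15559543e+00]
```

View pics/w1.png

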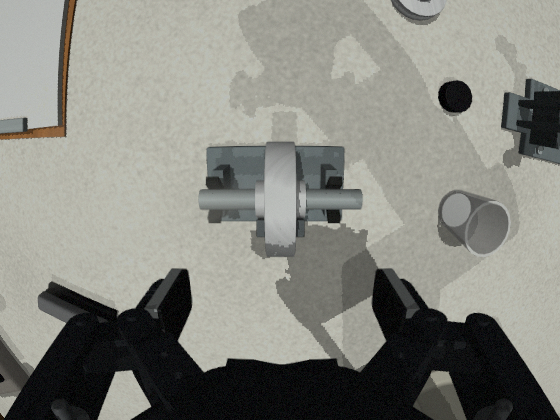

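The wrist view shows the disc at columns 265–297 and rows 142–256, with its shaft level along row 199 from column 199 to 362. It is well centred between the jaws (col ≈ 281). The dark heavy blocks are on the robot side, around row 228.

```bash
cat >> h.py <<'E'
def fworld(D):
    d=D["d"]; v,u=np.mgrid[0:420,0:560]; x=u-D["cx"];y=v-D["cy"];r=np.hypot(x,y)+1e-9;t=r/D["f"]
    k=np.tan(t)/r*d
    W=np.stack([x*k,y*k,d],-1)@D["T"][:3,:3].T+D["T"][:3,3]; W[d==0]=np.nan; return W
E
python3 - <<'E'
from h import *
D=load("w1");W=fworld(D)
d=W[60:130,130:230].reshape(-1,3);print("desk",np.nanmedian(d,0).round(1))
yaw=-0.171; ex=np.array([np.cos(yaw),np.sin(yaw)]); ey=np.array([-np.sin(yaw),np.cos(yaw)])
c0=np.array([477.2,211.2])
def st(nm,m):
    w=W[m]; w=w[np.isfinite(w[:,2])]; a=(w[:,:2]-c0)@ex; b=(w[:,:2]-c0)@ey
    print(nm,len(w),"x",a.min().round(1),a.max().round(1),a.mean().round(1),"y",b.min().round(1),b.max().round(1),b.mean().round(1),"z",np.percentile(w[:,2],[5,50,95]).round(1)); return a,b,w
R=np.zeros((420,560),bool);R[130:265,190:370]=1
Z=np.nan_to_num(W[...,2],nan=-99)
a,b,w=st("disc",R&(Z>108)&(Z<150))
print(cv2.minAreaRect(w[:,:2].astype(np.float32)))
S=np.zeros_like(R);S[185:213,198:255]=1;a,b,w=st("shaft L",S&(Z>75)&(Z<108));print(np.median(a[w[:,2]>85]))
S=np.zeros_like(R);S[185:213,308:364]=1;a,b,w=st("shaft R",S&(Z>75)&(Z<108));print(np.median(a[w[:,2]>85]))
E
```

```text
desk [ 6.040e+02  3.115e+02 -1.000e-01]
disc 3287 x -47.0 46.2 6.1 y -12.5 13.7 0.6 z [113.1 130.1 134.8]
((476.89642333984375, 211.81802368164062), (26.127817153930664, 93.1476058959961), 80.34039306640625)
shaft L 1263 x -15.2 13.9 0.3 y 24.6 78.4 52.0 z [79.3 88.  90.3]
-0.289075598591927
shaft R 1214 x -15.5 13.7 0.4 y -77.1 -25.4 -50.8 z [79.6 88.1 90.3]
-0.23826019181585945
```

Call:
{"api": "play_rows", "payload": {
  "rows": [
    [0, [0, -0.06, 4], [0, 0, 0]],
    [0, [0, -0.06, 8], [0, 0, 0]],
    [0, [0, -0.06, 11], [0, 0, 0]],
    [0, [0, -0.06, 12.5], [0, 0, 0]],
    [0, [0, -0.06, 13.3], [0, 0, 0]],
    [0, [0, -0.06, 13.3], [0, 0, 0]],
    [100, [0, -0.06, 13.3], [0, 0, 0]],
    [200, [0, -0.06, 13.3], [0, 0, 0]],
    [255, [0, -0.06, 13.3], [0, 0, 0]],
    [255, [0, -0.06, 13.3], [0, 0, 0]],
    [255, [0, -0.06, 13.3], [0, 0, 0]],
    [255, [0, -0.06, 13.3], [0, 0, 0]]
  ]
}}

```text
clock: 3.2
eef_pos: [478.4, 212.5, 107.4]
tcp_rot: [-3.141, -0.001, -0.171]
contact_force: [-1.0, -0.6, 7.5]
opening: 0.293
```

```bash
python3 - <<'E'
from h import *
from rig import readout
s=readout.sense(); print(s["eef_pos"],s["tcp_rot"],s["opening"],s["contact_force"])
D=snap("wrist","w2")
E
```

```text
[478.36807634 212.45911467 107.38642785] [-3.14090824e+00 -1.17475717e-03 -1.71002176e-01] 0.2927863301328781 [-0.97487838 -0.61085205  7.48571514]
```

View pics/w2.png

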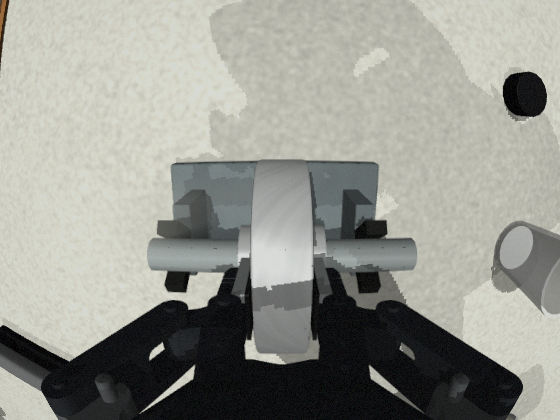

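The wrist view shows the pads closed on the rim at about (250–315, 300) px, with an opening of 0.29 (≈ 26 mm). Next I lift.

Call:
{"api": "play_rows", "payload": {
  "rows": [
    [255, [0, 0, -0.5], [0, 0, 0]],
    [255, [0, 0, -1.5], [0, 0, 0]],
    [255, [0, 0, -3.5], [0, 0, 0]],
    [255, [0, 0, -6], [0, 0, 0]],
    [255, [0, 0, -9], [0, 0, 0]],
    [255, [0, 0, -12], [0, 0, 0]],
    [255, [0, 0, -14], [0, 0, 0]],
    [255, [0, 0, -15], [0, 0, 0]],
    [255, [0, 0, -15], [0, 0, 0]]
  ],
  "squeeze": 80
}}

```text
clock: 4.0
eef_pos: [478.6, 212.6, 258.8]
tcp_rot: [-3.14, -0.003, -0.171]
contact_force: [1.6, -0.1, -7.1]
opening: 0.283
```

```bash
python3 - <<'E'
from h import *
from rig import readout
s=readout.sense(); print(s["eef_pos"],s["tcp_rot"],s["opening"],s["contact_force"])
D=snap("wrist","w3")
E
```

```text
[478.64324406 212.62939396 258.78161181] [-3.13960552e+00 -2.92972731e-03 -1.71122106e-01] 0.2830364656472085 [ 1.64244546 -0.07060519 -7.0731374 ]
```

View pics/w3.png

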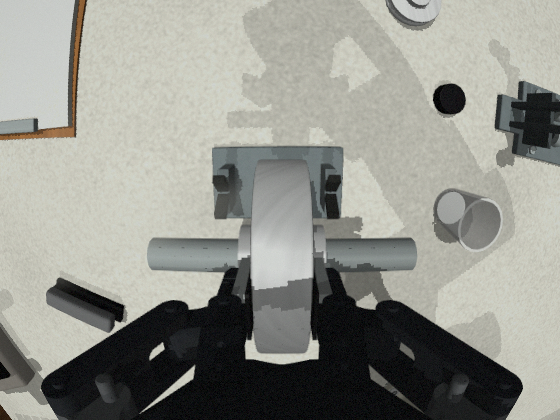

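The wrist view shows the flywheel held unchanged (disc cols 250–315) above the empty cradle. Next I carry it to the near side of the stand.

```bash
python3 mv.py 400 -235 260 -0.246
```

```text
shift cm [-0.05 45.4  -0.34] rot [-0.001 -0.001  0.075]
```

Call:
{"api": "play_rows", "payload": {
  "rows": [
    [255, [0, 1.5, -0.3], [0, 0, 0.0]],
    [255, [0, 4, -0.3], [0, 0, 0.01]],
    [255, [0, 7.5, -0.3], [0, 0, 0.02]],
    [255, [0, 11.5, -0.3], [0, 0, 0.03]],
    [255, [0, 15.5, -0.3], [0, 0, 0.04]],
    [255, [0, 19.5, -0.3], [0, 0, 0.05]],
    [255, [0, 23.5, -0.3], [0, 0, 0.06]],
    [255, [0, 27.5, -0.3], [0, 0, 0.07]],
    [255, [0, 31.5, -0.3], [0, 0, 0.075]],
    [255, [0, 35, -0.3], [0, 0, 0.075]],
    [255, [0, 38, -0.3], [0, 0, 0.075]],
    [255, [0, 40, -0.3], [0, 0, 0.075]]
  ]
}}

```text
clock: 5.05
eef_pos: [407.4, -184.3, 257.7]
tcp_rot: [3.141, 0.003, -0.248]
contact_force: [0.4, 0.1, -6.4]
opening: 0.289
```

Call:
{"api": "play_rows", "payload": {
  "rows": [
    [255, [0, 2, 0], [0, 0, 0]],
    [255, [0, 3.5, 0], [0, 0, 0]],
    [255, [0, 4.5, 0], [0, 0, 0]],
    [255, [0, 5, 0], [0, 0, 0]],
    [255, [0, 5.2, 0], [0, 0, 0]],
    [255, [0, 5.2, 0], [0, 0, 0]],
    [255, [0, 5.2, 0], [0, 0, 0]]
  ]
}}

```text
clock: 5.63
eef_pos: [397.0, -231.6, 259.2]
tcp_rot: [-3.141, 0.001, -0.246]
contact_force: [0.4, 0.5, -6.1]
opening: 0.291
```

```bash
python3 - <<'E'
from h import *
from rig import readout
s=readout.sense(); print(s["clock"],s["eef_pos"],s["tcp_rot"],s["opening"],s["contact_force"])
D=snap("wrist","w4")
E
```

```text
5.6333 [ 397.01023792 -231.63078673  259.18054017] [-3.14104233e+00  6.14962712e-04 -2.45814971e-01] 0.2913145171426904 [ 0.43516773  0.47868361 -6.10565886]
```

View pics/w4.png

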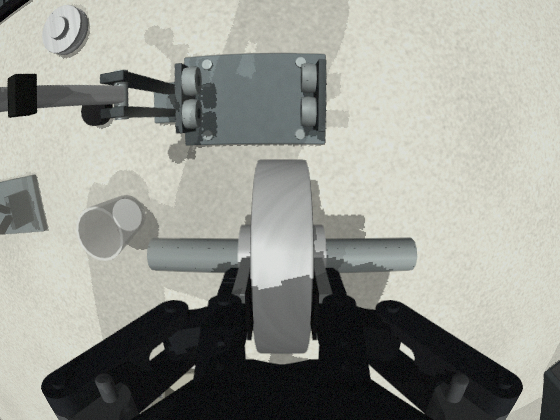

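This view shows all four rollers, at (192,80), (192,112), (309,77) and (309,110) px, and the upright with the raised arm to the left at (120,95).

```bash
python3 - <<'E'
from h import *
D=load("w4");W=fworld(D);Z=np.nan_to_num(W[...,2],nan=-99)
R=np.zeros((420,560),bool);R[55:140,180:325]=1
yaw=-0.246; ex=np.array([np.cos(yaw),np.sin(yaw)]); ey=np.array([-np.sin(yaw),np.cos(yaw)]);c0=np.array([503.5,-222.5])
n,l,s,c=cv2.connectedComponentsWithStats((R&(Z>70)&(Z<90)&(D["p"].min(-1)>85)).astype(np.uint8))
for i in range(1,n):
    if s[i,4]<30: continue
    w=W[l==i]; q=np.stack([(w[:,:2]-c0)@ex,(w[:,:2]-c0)@ey],-1)
    top=q[w[:,2]>79]
    print(s[i],c[i].round(),q.min(0).round(1),q.max(0).round(1),"mean",q.mean(0).round(1),"top",top.mean(0).round(1) if len(top) else None,w[:,2].max().round(1))
print("desk",np.nanmedian(W[60:130,400:480].reshape(-1,3),0).round(1))
# base
B=np.zeros_like(R);B[48:150,160:330]=1
m=B&(Z>6)&(Z<22)&(D["p"].mean(-1)<110); w=W[m]; print(cv2.minAreaRect(w[:,:2].astype(np.float32)),np.median(w[:,2]))
# upright
m=np.zeros_like(R);m[60:125,90:185]=1;m&=(Z>95)&(Z<175);w=W[m];q=np.stack([(w[:,:2]-c0)@ex,(w[:,:2]-c0)@ey],-1)
for a,b in [(95,120),(120,150),(150,175)]:
    k=(w[:,2]>a)&(w[:,2]<b); print(a,b,k.sum(),q[k].min(0).round(1),q[k].max(0).round(1)) if k.any() else 0
# held disc / shaft
yaw=-0.2458; ex=np.array([np.cos(yaw),np.sin(yaw)]); ey=np.array([-np.sin(yaw),np.cos(yaw)]);t=np.array([397.0,-231.63])
for nm,(a,b,c_,d_) in dict(shL=(150,236,235,274),shR=(330,236,414,274),disc=(248,158,316,262)).items():
    w=W[b:d_,a:c_].reshape(-1,3); w=w[np.isfinite(w[:,2])&(w[:,2]>200)]; q=np.stack([(w[:,:2]-t)@ex,(w[:,:2]-t)@ey],-1)
    top=w[:,2]>np.percentile(w[:,2],70)
    print(nm,len(w),"x",q[:,0].min().round(1),q[:,0].max().round(1),"toprow",q[top].mean(0).round(1),"y",q[:,1].min().round(1),q[:,1].max().round(1),"zmax",np.percentile(w[:,2],[50,99]).round(1))
E
```

```text
[301  63  16  27 359] [309.  76.] [  3.7 -69. ] [ 31.2 -54.6] mean [ 16.8 -61.8] top [ 16.6 -62.1] 82.5
[180  67  17  27 373] [188.  80.] [ 2.7 50.5] [30.4 69.3] mean [16.  58.2] top [16.4 57.8] 82.8
[301  97  16  27 373] [309. 110.] [-30.7 -69.2] [ -4.1 -54.9] mean [-17.6 -61.9] top [-18.5 -61.9] 83.1
[180  99  17  28 346] [189. 113.] [-31.5  50.5] [-3.3 69.7] mean [-17.7  57.9] top [-18.2  58. ] 82.8
desk [ 4.606e+02 -4.620e+02  3.000e-01]
((505.8802795410156, -208.443603515625), (201.5288848876953, 108.93081665039062), 76.04248809814453) 13.966734267575418
95 120 240 [-19.2  83. ] [ 16.8 104.8]
120 150 329 [-19.2  83.4] [ 17.2 104.6]
150 175 1207 [-21.   83.3] [ 19.3 106.2]
shL 2775 x -9.7 8.1 toprow [-1.3 47.7] y 20.8 77.4 zmax [239.6 269.8]
shR 2744 x -9.5 8.1 toprow [ -1.3 -49.6] y -78.0 -22.2 zmax [239.8 269.9]
disc 6301 x 4.3 52.7 toprow [23.3 -0.5] y -19.1 18.3 zmax [271.  282.5]
```

```bash
python3 mv.py 501.7 -229 205 -0.246; python3 mv.py 501.7 -229 116 -0.246
```

```text
shift cm [10.08 -2.79  5.43] rot [-0.  0.  0.]
shift cm [10.08 -2.79 14.33] rot [-0.  0.  0.]
```

Call:
{"api": "play_rows", "payload": {
  "rows": [
    [255, [1.5, -0.5, 0], [0, 0, 0]],
    [255, [4, -1.2, 0], [0, 0, 0]],
    [255, [6.5, -2, 0], [0, 0, 0]],
    [255, [8.5, -2.5, 0.5], [0, 0, 0]],
    [255, [9.6, -2.8, 1.5], [0, 0, 0]],
    [255, [10.1, -2.8, 3], [0, 0, 0]],
    [255, [10.1, -2.8, 5], [0, 0, 0]],
    [255, [10.1, -2.8, 7], [0, 0, 0]],
    [255, [10.1, -2.8, 9], [0, 0, 0]],
    [255, [10.1, -2.8, 10], [0, 0, 0]],
    [255, [10.1, -2.8, 10], [0, 0, 0]],
    [255, [10.1, -2.8, 10], [0, 0, 0]]
  ]
}}

```text
clock: 6.68
eef_pos: [502.2, -229.4, 159.6]
tcp_rot: [-3.141, 0.001, -0.246]
contact_force: [1.1, 0.0, -6.1]
opening: 0.292
```

```bash
python3 - <<'E'
from h import *
from rig import readout
s=readout.sense(); print(s["clock"],s["eef_pos"],s["tcp_rot"],s["opening"],s["contact_force"])
D=snap("wrist","w5")
import mv; mv.go(501.7,-229,116,-.246)
yaw=-0.246; ex=np.array([np.cos(yaw),np.sin(yaw)]); ey=np.array([-np.sin(yaw),np.cos(yaw)]);c0=np.array([502.1,-224.2])
print("tcp in stand",(s["eef_pos"][:2]-c0)@ex,(s["eef_pos"][:2]-c0)@ey)
E
```

```text
6.6833 [ 502.21477151 -229.37659821  159.55513755] [-3.14141352e+00  5.59922055e-04 -2.45597436e-01] 0.2917121795682642 [ 1.09625091  0.03373693 -6.11900371]
shift cm [-0.12 -0.05  4.44] rot [ 0.    -0.001  0.   ]
tcp in stand 1.371954253722785 -4.992803122404572
```

View pics/w5.png

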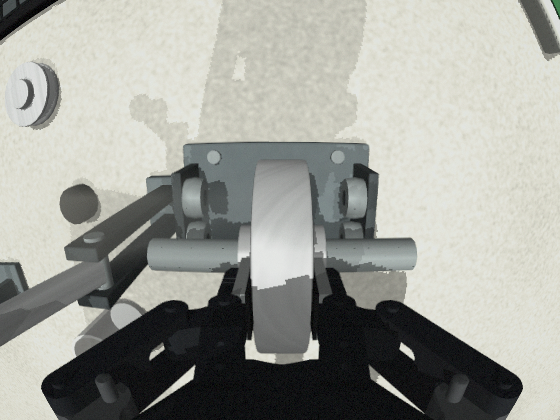

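The wrist view shows the flywheel over the stand, with both roller pairs (194,200) and (352,197) just beyond the shaft ends and the upright on the left clear of the shaft. I lower it slowly.

Call:
{"api": "play_rows", "payload": {
  "rows": [
    [255, [-0.06, 0, 1], [0, 0, 0]],
    [255, [-0.06, 0, 2], [0, 0, 0]],
    [255, [-0.06, 0, 2.8], [0, 0, 0]],
    [255, [-0.06, 0, 3.4], [0, 0, 0]],
    [255, [-0.06, 0, 3.8], [0, 0, 0]],
    [255, [-0.06, 0, 4.1], [0, 0, 0]],
    [255, [-0.06, 0, 4.2], [0, 0, 0]],
    [255, [-0.06, 0, 4.2], [0, 0, 0]],
    [255, [-0.06, 0, 4.2], [0, 0, 0]]
  ],
  "squeeze": 35
}}

```text
clock: 7.48
eef_pos: [501.4, -229.7, 117.7]
tcp_rot: [3.142, -0.0, -0.246]
contact_force: [-0.4, -1.0, -7.4]
opening: 0.29
```

```bash
python3 - <<'E'
from h import *
from rig import readout
s=readout.sense(); print(s["clock"],s["eef_pos"],s["opening"],s["contact_force"])
D=snap("wrist","w6");W=fworld(D)
yaw=-0.246; ex=np.array([np.cos(yaw),np.sin(yaw)]); ey=np.array([-np.sin(yaw),np.cos(yaw)]);t=np.array([502.1,-224.2])
for nm,(a,b,c_,d_) in dict(shL=(150,236,235,274),shR=(330,236,414,274)).items():
    w=W[b:d_,a:c_].reshape(-1,3); w=w[np.isfinite(w[:,2])&(w[:,2]>75)]; q=np.stack([(w[:,:2]-t)@ex,(w[:,:2]-t)@ey],-1)
    # circle fit in (x,z)
    A=np.c_[2*q[:,0],2*w[:,2],np.ones(len(w))];k=np.linalg.lstsq(A,q[:,0]**2+w[:,2]**2,rcond=None)[0]
    print(nm,len(w),"circle",k[:2].round(1),"r",np.sqrt(k[2]+k[0]**2+k[1]**2).round(1),"x",q[:,0].min().round(1),q[:,0].max().round(1),"y",q[:,1].min().round(1),q[:,1].max().round(1),np.percentile(w[:,2],[50,95]).round(1))
E
```

```text
7.4833 [ 501.43699075 -229.74044703  117.68783733] 0.29020186719909397 [-0.39295046 -0.97365133 -7.39075949]
shL 2832 circle [ -1.6 101. ] r 9.4 x -19.7 8.8 y 15.1 71.8 [ 98.1 100.2]
shR 2787 circle [ -0.7 101.2] r 8.9 x -20.0 9.0 y -84.0 -27.8 [ 98.2 100.4]
```

View pics/w6.png

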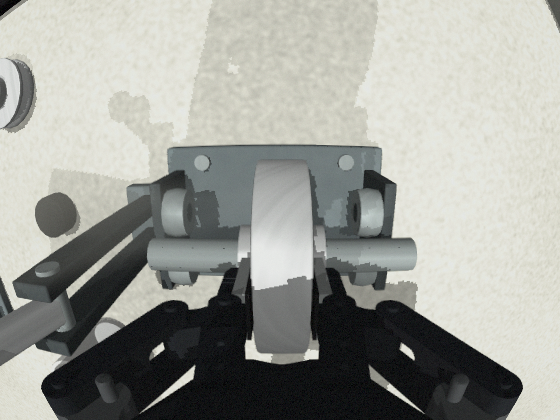

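The shaft is now about 5 mm above the roller valley (its top at 100 mm against 95 mm when seated).

Call:
{"api": "play_rows", "payload": {
  "rows": [
    [255, [0.05, 0, 0.1], [0, 0, 0]],
    [255, [0.05, 0, 0.2], [0, 0, 0]],
    [255, [0.05, 0, 0.3], [0, 0, 0]],
    [255, [0.05, 0, 0.38], [0, 0, 0]],
    [255, [0.05, 0, 0.38], [0, 0, 0]]
  ]
}}

```text
clock: 7.95
eef_pos: [502.0, -229.9, 113.7]
tcp_rot: [3.142, -0.001, -0.246]
contact_force: [0.0, -1.1, -6.3]
opening: 0.29
```

Call:
{"api": "play_rows", "payload": {
  "rows": [
    [255, [0, 0, 0.05], [0, 0, 0]],
    [255, [0, 0, 0.1], [0, 0, 0]],
    [255, [0, 0, 0.1], [0, 0, 0]]
  ]
}}

```text
clock: 8.2
eef_pos: [502.4, -230.0, 113.0]
tcp_rot: [3.142, -0.001, -0.246]
contact_force: [2.7, -0.1, -4.1]
opening: 0.289
```

Call:
{"api": "play_rows", "payload": {
  "rows": [
    [255, [0.05, 0, 0.03], [0, 0, 0]],
    [255, [0.05, 0, 0.06], [0, 0, 0]],
    [255, [0.05, 0, 0.06], [0, 0, 0]]
  ]
}}

```text
clock: 8.45
eef_pos: [502.9, -230.1, 112.6]
tcp_rot: [3.141, -0.001, -0.246]
contact_force: [3.0, -1.3, -0.9]
opening: 0.288
```

Call:
{"api": "play_rows", "payload": {
  "rows": [
    [255, [0.05, 0, 0.03], [0, 0, 0]],
    [255, [0.07, 0, 0.06], [0, 0, 0]],
    [255, [0.07, 0, 0.06], [0, 0, 0]]
  ]
}}

```text
clock: 8.7
eef_pos: [503.1, -230.2, 112.4]
tcp_rot: [3.142, -0.0, -0.246]
contact_force: [-0.8, 1.1, 7.6]
opening: 0.287
```

It is seated, with the lateral force near zero and the vertical force now upward. I release.

Call:
{"api": "play_rows", "payload": {
  "rows": [
    [160, [0, 0, 0], [0, 0, 0]],
    [100, [0, 0, 0], [0, 0, 0]],
    [0, [0, 0, 0], [0, 0, 0]],
    [0, [0, 0, 0], [0, 0, 0]],
    [0, [0, 0, 0], [0, 0, 0]],
    [0, [0, 0, 0], [0, 0, 0]],
    [0, [0, 0, 0], [0, 0, 0]],
    [0, [0, 0, 0], [0, 0, 0]]
  ],
  "squeeze": 20
}}

```text
clock: 9.37
eef_pos: [502.9, -230.1, 111.5]
tcp_rot: [-3.142, 0.0, -0.246]
contact_force: [1.0, -0.2, -0.5]
opening: 1.001
```

```bash
python3 - <<'E'
from h import *
from rig import readout
s=readout.sense(); print(s["clock"],s["eef_pos"],s["opening"],s["contact_force"])
D=snap("wrist","w7");D=snap("scene","s7")
im=cv2.imread("pics/s7.png")[180:400,80:360];cv2.imwrite("pics/s7z.png",cv2.resize(im,None,fx=2.7,fy=2.7,interpolation=cv2.INTER_CUBIC))
E
```

```text
9.3667 [ 502.87936871 -230.06702878  111.47288699] 1.0014094006876106 [ 1.02969512 -0.158604   -0.4703047 ]
```

View pics/w7.png

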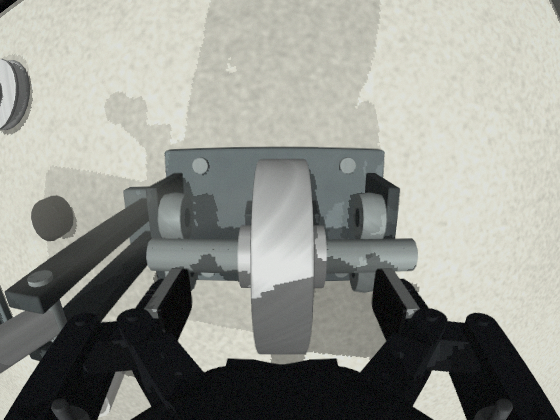

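View pics/s7z.png

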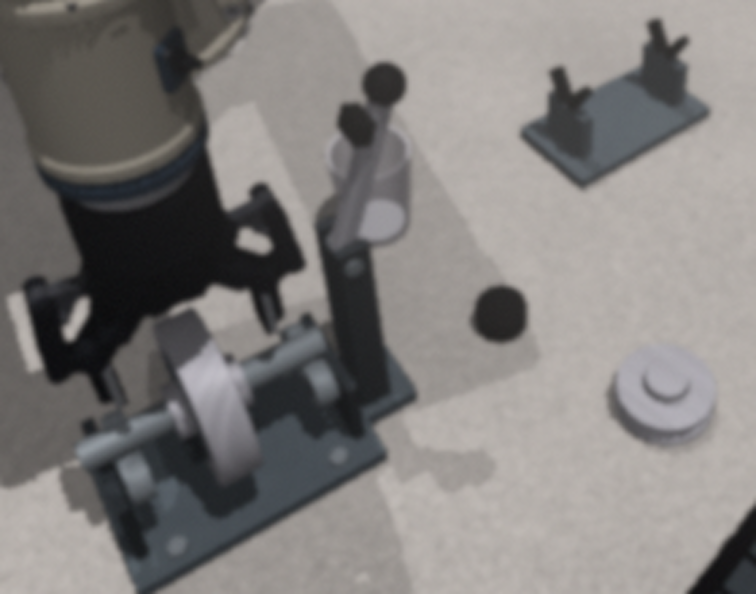

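The wrist view shows the jaws fully open, clear of the disc (cols 250–315). In the scene view the shaft lies across both roller pairs. Next I retreat straight up.

Call:
{"api": "play_rows", "payload": {
  "rows": [
    [0, [0, 0, -2], [0, 0, 0]],
    [0, [0, 0, -5], [0, 0, 0]],
    [0, [0, 0, -9], [0, 0, 0]],
    [0, [0, 0, -13], [0, 0, 0]],
    [0, [0, 0, -17], [0, 0, 0]],
    [0, [0, 0, -20], [0, 0, 0]],
    [0, [0, 0, -22], [0, 0, 0]],
    [0, [0, 0, -22], [0, 0, 0]],
    [0, [0, 0, -22], [0, 0, 0]]
  ]
}}

```text
clock: 10.22
eef_pos: [503.3, -230.3, 332.6]
tcp_rot: [3.141, -0.002, -0.246]
contact_force: [-0.5, 0.3, -0.3]
opening: 1.0
```

```bash
python3 - <<'E'
from h import *
import mv
mv.go(548.4,-40,330,-.246); mv.go(548.4,-40,262,-.246)
D=snap("wrist","w8")
E
```

```text
shift cm [ -0.26 -19.55   0.25] rot [ 0.    -0.002 -0.   ]
shift cm [ -0.28 -19.56   7.05] rot [ 0.    -0.002 -0.   ]
```

View pics/w8.png

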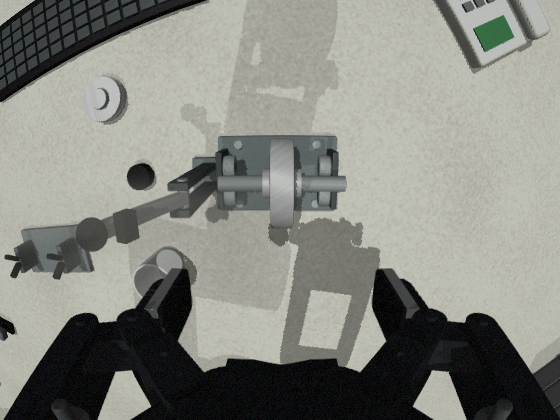

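The flywheel sits on the rollers (disc at (281,183)) and the knob is at (91,234) px. I measure both now.

```bash
python3 - <<'E'
from h import *
D=load("w8");W=fworld(D);Z=np.nan_to_num(W[...,2],nan=-99)
yaw=-0.246; ex=np.array([np.cos(yaw),np.sin(yaw)]); ey=np.array([-np.sin(yaw),np.cos(yaw)]);c0=np.array([502.1,-224.2])
def q(w): return np.c_[(w[:,:2]-c0)@ex,(w[:,:2]-c0)@ey,w[:,2]]
m=np.zeros((420,560),bool);m[215:255,73:110]=1;m&=(Z>255);k=q(W[m]);print("knob",k.mean(0).round(1),k.min(0).round(1),k.max(0).round(1))
m=np.zeros((420,560),bool);m[130:235,265:298]=1;m&=(Z>112);k=q(W[m]);print("disc",k.mean(0).round(1),k.min(0).round(1),k.max(0).round(1))
for a,b in((218,262),(302,348)):
    m=np.zeros((420,560),bool);m[172:196,a:b]=1;m&=(Z>88)&(Z<100);k=q(W[m]);print("shaft",k.mean(0).round(1),k.min(0).round(1),k.max(0).round(1),np.median(k[k[:,2]>92],0).round(1))
E
```

```text
knob [  2.9 131.8 277.8] [-11.6 123.7 255.1] [ 13.1 147.8 286.3]
disc [  5.5  -6.4 132.2] [-46.  -19.3 112. ] [ 47.6   6.6 141.3]
shaft [ 0.7 44.2 92.8] [-9.1 18.  88.1] [ 9.8 71.  96.5] [ 0.6 44.4 93.9]
shaft [  0.7 -57.   92.9] [ -8.8 -83.8  88. ] [  9.7 -30.9  96.9] [  0.  -56.5  93.9]
```

Flywheel: x ≈ 0, y ≈ −6.4, axis ≈ 85 mm, level and aligned. The knob is where it should be, at x ≈ 1, y ≈ 136, top 286 mm. Next I go over to the outer side of the arm and close the fingers.

Call:
{"api": "play_rows", "payload": {
  "rows": [
    [255, [-0.2, -3, -0.5], [0, 0, 0]],
    [255, [-0.2, -7, -0.5], [0, 0, 0]],
    [255, [-0.2, -11, -0.5], [0, 0, 0]],
    [255, [-0.2, -15, -0.5], [0, 0, 0]],
    [255, [-0.2, -18, -0.5], [0, 0, 0]],
    [255, [-0.2, -19.6, -0.5], [0, 0, 0]],
    [255, [-0.2, -19.6, 1], [0, 0, 0]],
    [255, [-0.2, -19.6, 4], [0, 0, 0]],
    [255, [-0.2, -19.6, 6.5], [0, 0, 0]],
    [255, [-0.2, -19.6, 7], [0, 0, 0]],
    [255, [-0.2, -19.6, 7], [0, 0, 0]],
    [255, [-0.2, -19.6, 7], [0, 0, 0]]
  ]
}}

```text
clock: 11.27
eef_pos: [548.7, -39.6, 261.4]
tcp_rot: [3.141, 0.001, -0.246]
contact_force: [0.2, 0.6, 1.6]
opening: 0.002
```

```bash
python3 - <<'E'
from h import *
from rig import readout
s=readout.sense(); print(s["clock"],s["eef_pos"],s["opening"],s["contact_force"])
yaw=-0.246; ex=np.array([np.cos(yaw),np.sin(yaw)]); ey=np.array([-np.sin(yaw),np.cos(yaw)]);c0=np.array([502.1,-224.2])
print((s["eef_pos"][:2]-c0)@ex,(s["eef_pos"][:2]-c0)@ey)
snap("scene","s9"); snap("wrist","w9")
im=cv2.imread("pics/s9.png")[120:400,60:340];cv2.imwrite("pics/s9z.png",cv2.resize(im,None,fx=2.1,fy=2.1,interpolation=cv2.INTER_CUBIC))
E
```

```text
11.2667 [548.67771913 -39.56746568 261.4231762 ] 0.0024571650233129855 [0.18659498 0.58774595 1.60172213]
0.21257807710614146 190.4169411015045
```

View pics/s9z.png

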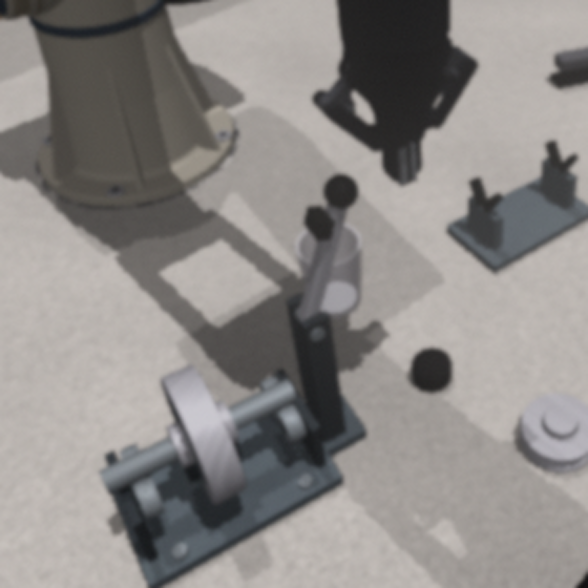

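View pics/w9.png

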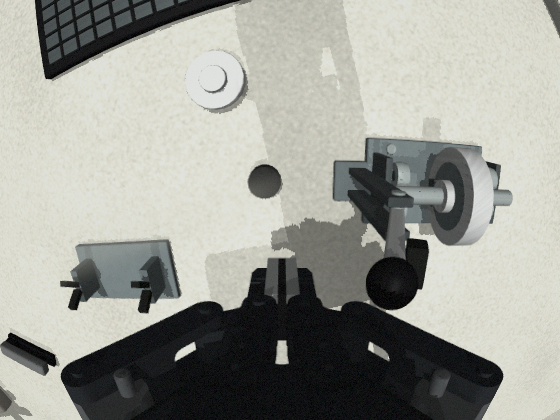

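The arm is still raised, the flywheel is on the stand, and the shut fingers (282,270) are outside the knob (390,283) in the wrist view. I let the wheel settle.

Call:
{"api": "play_rows", "payload": {
  "rows": [
    [255, [0, 0, -0.4], [0, 0, 0]],
    [255, [0, 0, -0.4], [0, 0, 0]],
    [255, [0, 0, -0.4], [0, 0, 0]],
    [255, [0, 0, -0.4], [0, 0, 0]],
    [255, [0, 0, -0.4], [0, 0, 0]],
    [255, [0, 0, -0.4], [0, 0, 0]],
    [255, [0, 0, -0.4], [0, 0, 0]],
    [255, [0, 0, -0.4], [0, 0, 0]],
    [255, [0, 0, -0.4], [0, 0, 0]],
    [255, [0, 0, -0.4], [0, 0, 0]],
    [255, [0, 0, -0.4], [0, 0, 0]],
    [255, [0, 0, -0.4], [0, 0, 0]]
  ]
}}

```text
clock: 12.37
eef_pos: [548.7, -39.5, 265.5]
tcp_rot: [-3.142, 0.0, -0.246]
contact_force: [0.7, 0.0, -0.0]
opening: 0.005
```

Call:
{"api": "play_rows", "payload": {
  "rows": [
    [255, [0, 0, 0], [0, 0, 0]],
    [255, [0, 0, 0], [0, 0, 0]],
    [255, [0, 0, 0], [0, 0, 0]],
    [255, [0, 0, 0], [0, 0, 0]],
    [255, [0, 0, 0], [0, 0, 0]],
    [255, [0, 0, 0], [0, 0, 0]],
    [255, [0, 0, 0], [0, 0, 0]],
    [255, [0, 0, 0], [0, 0, 0]],
    [255, [0, 0, 0], [0, 0, 0]],
    [255, [0, 0, 0], [0, 0, 0]],
    [255, [0, 0, 0], [0, 0, 0]],
    [255, [0, 0, 0], [0, 0, 0]]
  ]
}}

```text
clock: 13.37
eef_pos: [548.7, -39.5, 265.5]
tcp_rot: [-3.142, -0.0, -0.246]
contact_force: [0.2, -0.1, 0.3]
opening: -0.001
```

Call:
{"api": "play_rows", "payload": {
  "rows": [
    [255, [0, 0, 0], [0, 0, 0]],
    [255, [0, 0, 0], [0, 0, 0]],
    [255, [0, 0, 0], [0, 0, 0]],
    [255, [0, 0, 0], [0, 0, 0]],
    [255, [0, 0, 0], [0, 0, 0]],
    [255, [0, 0, 0], [0, 0, 0]],
    [255, [0, 0, 0], [0, 0, 0]],
    [255, [0, 0, 0], [0, 0, 0]],
    [255, [0, 0, 0], [0, 0, 0]],
    [255, [0, 0, 0], [0, 0, 0]],
    [255, [0, 0, 0], [0, 0, 0]],
    [255, [0, 0, 0], [0, 0, 0]]
  ]
}}

```text
clock: 14.37
eef_pos: [548.7, -39.5, 265.5]
tcp_rot: [-3.142, 0.0, -0.246]
contact_force: [-0.6, 0.2, 0.3]
opening: 0.001
```

```bash
python3 - <<'E'
from h import *
from rig import readout
A=snap("wrist","w10")
for i in range(8): B=snap("wrist","w11")
a=A["p"][120:260,330:520];b=B["p"][120:260,330:520]
print("diff",np.abs(a.astype(int)-b).mean(), np.abs(a.astype(int)-b).max(), readout.sense()["clock"])
cv2.imwrite("pics/w11z.png",cv2.resize(b[:,:,::-1],None,fx=4,fy=4,interpolation=cv2.INTER_CUBIC))
S=snap("scene","s11");cv2.imwrite("pics/s11z.png",cv2.resize(S["p"][270:400,100:230,::-1],None,fx=4.5,fy=4.5,interpolation=cv2.INTER_CUBIC))
E
```

```text
diff 1.8833959899749373 50 14.8167
```

View pics/w11z.png

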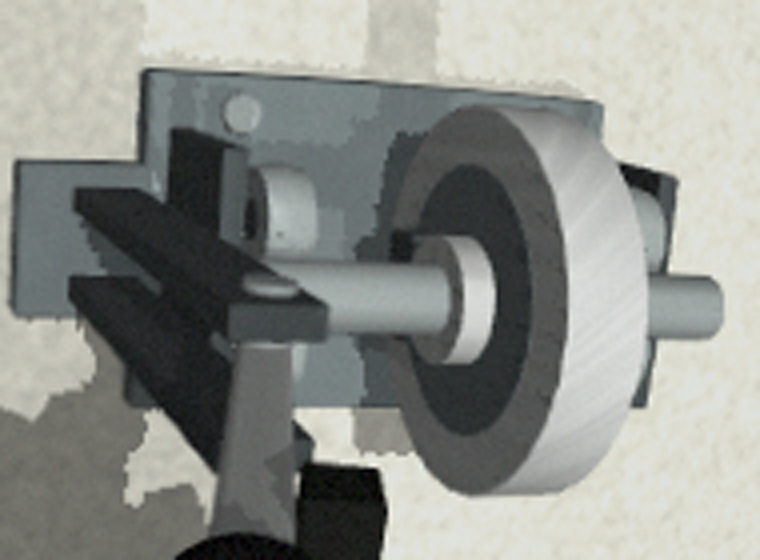

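View pics/s11z.png

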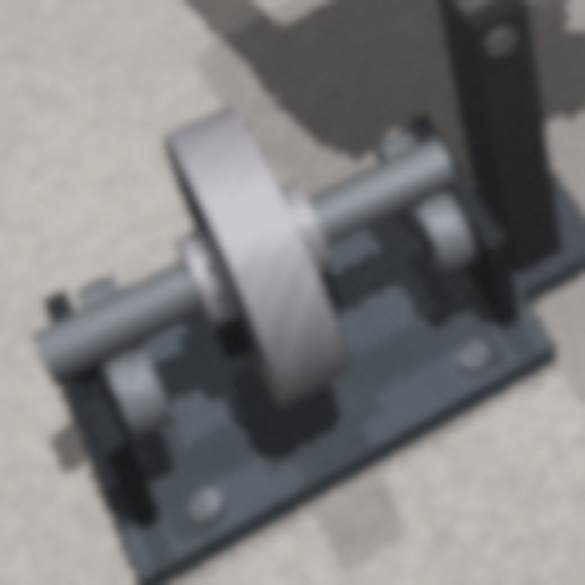

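```bash
python3 - <<'E'
from h import *
a=load("w10")["p"].astype(int);b=load("w11")["p"].astype(int);d=np.abs(a-b).mean(-1)
print("disc",d[145:240,430:495].mean(),"desk",d[30:100,260:330].mean(),"stand",d[140:160,370:400].mean())
ga,gb=[cv2.cvtColor(x.astype(np.uint8),cv2.COLOR_RGB2GRAY) for x in (a,b)]
F=cv2.calcOpticalFlowFarneback(ga,gb,None,.5,2,11,3,5,1.1,0);print(np.median(F[150:240,470:490].reshape(-1,2),0))
E
```

```text
disc 1.8911201079622135 desk 1.5755782312925168 stand 1.969444444444444
[0.00163247 0.01650681]
```

The wheel is at rest: image differences are at noise level and the flow is ≈ 0. The dark block corners sit evenly either side below the hub, so the heavy side is down. Next I push the knob.

Call:
{"api": "play_rows", "payload": {
  "rows": [
    [255, [0, 0.8, 0], [0, 0, 0]],
    [255, [0, 1.6, 0], [0, 0, 0]],
    [255, [0, 2.2, 0], [0, 0, 0]],
    [255, [0, 2.8, 0], [0, 0, 0]],
    [255, [0, 3.4, 0], [0, 0, 0]],
    [255, [0, 4, 0], [0, 0, 0]],
    [255, [0, 4.6, 0], [0, 0, 0]],
    [255, [0, 5.2, 0], [0, 0, 0]],
    [255, [0, 5.8, 0], [0, 0, 0]],
    [255, [0, 6.4, 0], [0, 0, 0]],
    [255, [0, 7, 0], [0, 0, 0]],
    [255, [0, 7, 0], [0, 0, 0]]
  ]
}}

```text
clock: 15.87
eef_pos: [531.4, -108.4, 265.4]
tcp_rot: [3.141, 0.0, -0.247]
contact_force: [-0.9, -0.0, -0.3]
opening: 0.001
```

```bash
python3 - <<'E'
from h import *
S=snap("wrist","w12")
S=snap("scene","s12");cv2.imwrite("pics/s12z.png",cv2.resize(S["p"][120:400,60:340,::-1],None,fx=2.1,fy=2.1,interpolation=cv2.INTER_CUBIC))
E
```

```text
(no output)
```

View pics/s12z.png

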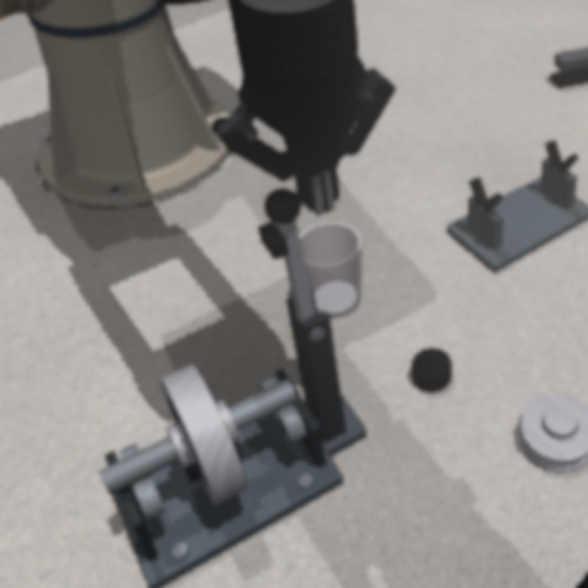

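View pics/w12.png

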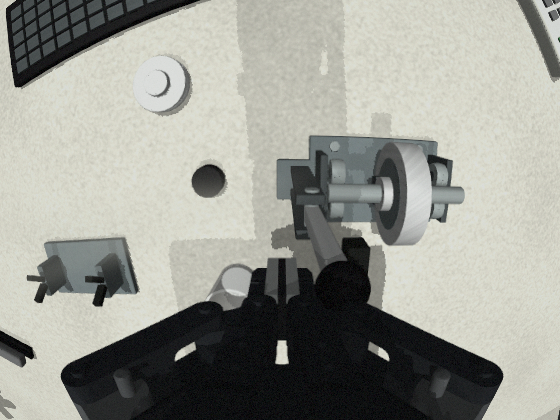

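The knob has been pushed about to the vertical (wrist view (343,285), touching the fingers). I continue.

Call:
{"api": "play_rows", "payload": {
  "rows": [
    [255, [0, 0.5, 0], [0, 0, 0]],
    [255, [0, 1, 0], [0, 0, 0]],
    [255, [0, 1.5, 0], [0, 0, 0]],
    [255, [0, 2, 0], [0, 0, 0]],
    [255, [0, 2.5, 0], [0, 0, 0]],
    [255, [0, 3, 0], [0, 0, 0]],
    [255, [0, 3.5, 0], [0, 0, 0]],
    [255, [0, 4, 0], [0, 0, 0]],
    [255, [0, 4.5, 0], [0, 0, 0]],
    [255, [0, 5, 0], [0, 0, 0]],
    [255, [0, 5, 0], [0, 0, 0]],
    [255, [0, 5, 0], [0, 0, 0]]
  ]
}}

```text
clock: 16.97
eef_pos: [519.4, -156.1, 265.5]
tcp_rot: [-3.142, -0.0, -0.247]
contact_force: [0.0, 0.5, -0.0]
opening: 0.006
```

Call:
{"api": "play_rows", "payload": {
  "rows": [
    [255, [0, 0, 0], [0, 0, 0]],
    [255, [0, -1, 0], [0, 0, 0]],
    [255, [0, -3, 0], [0, 0, 0]],
    [255, [0, -6, 0], [0, 0, 0]],
    [255, [0, -9, 0], [0, 0, 0]],
    [255, [0, -11, 0], [0, 0, 0]],
    [255, [0, -12, 0], [0, 0, 0]],
    [255, [0, -12, 0], [0, 0, 0]],
    [255, [0, -12, 0], [0, 0, 0]],
    [255, [0, -12, 0], [0, 0, 0]],
    [255, [0, -12, 0], [0, 0, 0]],
    [255, [0, -12, 0], [0, 0, 0]]
  ]
}}

```text
clock: 17.97
eef_pos: [548.5, -40.4, 265.5]
tcp_rot: [3.141, 0.0, -0.247]
contact_force: [-0.2, -0.6, -0.3]
opening: 0.004
```

```bash
python3 - <<'E'
from h import *
S=snap("wrist","w13")
S=snap("scene","s13");cv2.imwrite("pics/s13z.png",cv2.resize(S["p"][120:400,60:340,::-1],None,fx=2.1,fy=2.1,interpolation=cv2.INTER_CUBIC))
E
```

```text
(no output)
```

View pics/s13z.png

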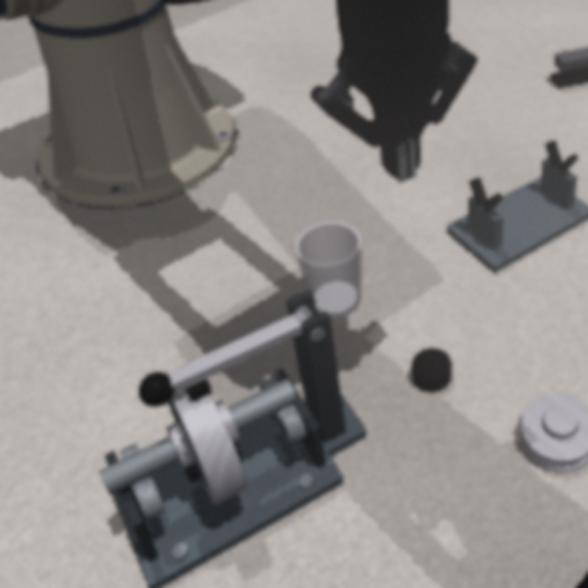

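The arm is sinking and the shoe is almost on the rim, with the knob at (156,388) in the crop. I wait for it.

Call:
{"api": "play_rows", "payload": {
  "rows": [
    [255, [0, 0, 0], [0, 0, 0]],
    [255, [0, 0, 0], [0, 0, 0]],
    [255, [0, 0, 0], [0, 0, 0]],
    [255, [0, 0, 0], [0, 0, 0]],
    [255, [0, 0, 0], [0, 0, 0]],
    [255, [0, 0, 0], [0, 0, 0]],
    [255, [0, 0, 0], [0, 0, 0]],
    [255, [0, 0, 0], [0, 0, 0]],
    [255, [0, 0, 0], [0, 0, 0]],
    [255, [0, 0, 0], [0, 0, 0]],
    [255, [0, 0, 0], [0, 0, 0]],
    [255, [0, 0, 0], [0, 0, 0]]
  ]
}}

```text
clock: 19.07
eef_pos: [548.8, -39.5, 265.5]
tcp_rot: [-3.142, -0.0, -0.246]
contact_force: [0.3, -0.4, 0.0]
opening: -0.001
```

Call:
{"api": "play_rows", "payload": {
  "rows": [
    [255, [0, 0, 0], [0, 0, 0]],
    [255, [0, 0, 0], [0, 0, 0]],
    [255, [0, 0, 0], [0, 0, 0]],
    [255, [0, 0, 0], [0, 0, 0]],
    [255, [0, 0, 0], [0, 0, 0]],
    [255, [0, 0, 0], [0, 0, 0]],
    [255, [0, 0, 0], [0, 0, 0]],
    [255, [0, 0, 0], [0, 0, 0]],
    [255, [0, 0, 0], [0, 0, 0]],
    [255, [0, 0, 0], [0, 0, 0]],
    [255, [0, 0, 0], [0, 0, 0]],
    [255, [0, 0, 0], [0, 0, 0]]
  ]
}}

```text
clock: 20.07
eef_pos: [548.7, -39.5, 265.5]
tcp_rot: [-3.142, 0.0, -0.246]
contact_force: [0.0, 0.5, -0.1]
opening: -0.001
```

Call:
{"api": "play_rows", "payload": {
  "rows": [
    [255, [0, 0, 0], [0, 0, 0]],
    [255, [0, 0, 0], [0, 0, 0]],
    [255, [0, 0, 0], [0, 0, 0]],
    [255, [0, 0, 0], [0, 0, 0]],
    [255, [0, 0, 0], [0, 0, 0]],
    [255, [0, 0, 0], [0, 0, 0]],
    [255, [0, 0, 0], [0, 0, 0]],
    [255, [0, 0, 0], [0, 0, 0]],
    [255, [0, 0, 0], [0, 0, 0]],
    [255, [0, 0, 0], [0, 0, 0]],
    [255, [0, 0, 0], [0, 0, 0]],
    [255, [0, 0, 0], [0, 0, 0]]
  ]
}}

```text
clock: 21.07
eef_pos: [548.7, -39.5, 265.5]
tcp_rot: [3.142, 0.0, -0.246]
contact_force: [0.2, -0.1, 0.6]
opening: -0.001
```

```bash
python3 - <<'E'
from h import *
from rig import readout
A=snap("wrist","w14")
for i in range(6): B=snap("wrist","w15")
S=snap("scene","s15");cv2.imwrite("pics/s15z.png",cv2.resize(S["p"][240:400,90:250,::-1],None,fx=3.7,fy=3.7,interpolation=cv2.INTER_CUBIC))
cv2.imwrite("pics/w15z.png",cv2.resize(B["p"][120:260,330:530,::-1],None,fx=4,fy=4,interpolation=cv2.INTER_CUBIC))
d=np.abs(A["p"].astype(int)-B["p"]).mean(-1);print("disc",d[145:240,430:495].mean(),"desk",d[30:100,260:330].mean(),readout.sense()["clock"])
W=world(S);yaw=-0.246; ex=np.array([np.cos(yaw),np.sin(yaw)]); ey=np.array([-np.sin(yaw),np.cos(yaw)]);c0=np.array([502.1,-224.2])
Q=np.stack([(W[...,:2]-c0)@ex,(W[...,:2]-c0)@ey,W[...,2]],-1); q=np.nan_to_num(Q,nan=-999)
m=(abs(q[...,0])<16)&(q[...,1]>-50)&(q[...,1]<-10)&(q[...,2]>141)&(q[...,2]<200);print("knob",Q[m].mean(0),Q[m].max(0),Q[m].min(0),m.sum())
for y in range(0,80,10):
    m=(abs(q[...,0])<9)&(q[...,1]>y)&(q[...,1]<y+10)&(q[...,2]>145);print(y,m.sum(),np.percentile(Q[m][:,2],90).round(1) if m.any() else None)
E
```

```text
disc 1.958434547908232 desk 1.6112244897959183 21.4667
knob [  5.95572839 -24.31567638 162.10142837] [ 14.12580911 -10.07032174 170.24066108] [ -9.10843145 -38.14929392 148.81693835] 266
0 76 162.7
10 72 162.5
20 66 162.6
30 66 162.6
40 63 162.8
50 62 162.6
60 60 162.6
70 64 163.4
```

View pics/s15z.png

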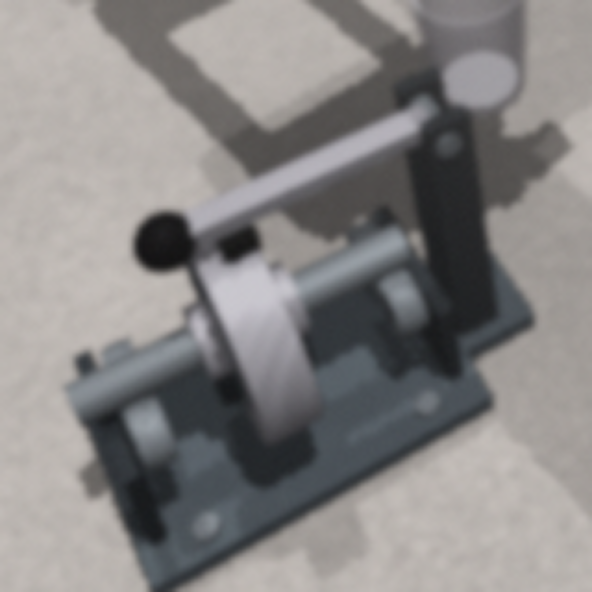

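View pics/w15z.png

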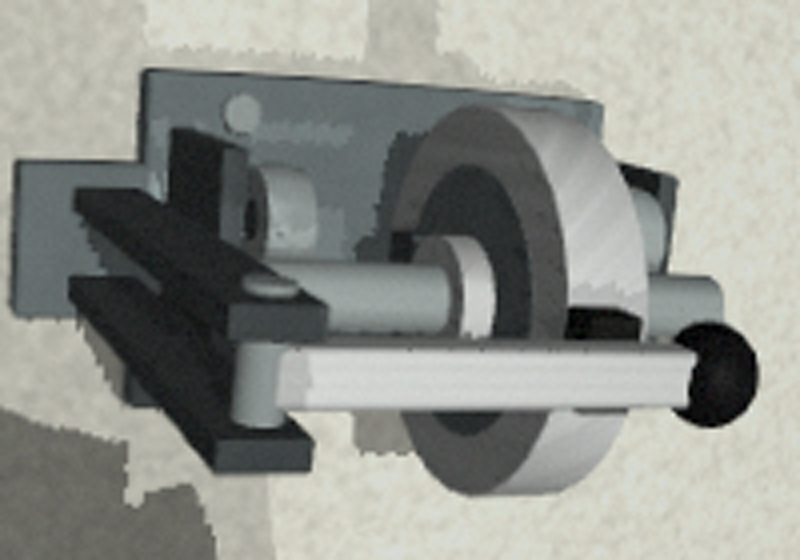

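The scene and wrist views agree. The bar is level at 162.6 mm along its whole length (≈ 1.92 rad). The shoe is on the rim, at about (600,330) in the wrist crop. The block and wheel are where they were before the push, and nothing is moving. I hand in.

```bash
python3 -c "
from rig import r
print(r.sign_off())"
```

```text
the job is handed in; nothing more can be done
None
```

The flywheel is on the balancing stand with its heavy side down and the hold-down arm's shoe on the rim. I handed the job in at about 21.5 s; it reports no verdict.

**What I did:** I gripped the flywheel by its rim, lifted it from the cradle and lowered it onto the rollers, backing off by feel from the wrist force, which stayed under about 8 N in the readings between moves. I then let go and waited more than 5 s. After that I pushed the knob past the vertical with closed fingers, and the arm sank onto the rim by itself.

**Last checks:**
- **Flywheel position:** after release it was about 0 mm off in x and −6.4 mm in y from the middle of the stand. Its axis was about 85 mm up and the shaft was level and aligned. I did not re-measure this after the arm came down, but the view of the wheel was unchanged.
- **At rest:** wrist pictures taken a few tenths of a second apart, before and after the arm came down, showed no motion.
- **Heavy side:** I judged this by eye from the dark block, which was mostly hidden. It sat evenly below the hub and did not move while the arm came down. I did not measure the angle in radians.
- **Hold-down arm:** the bar was level, about 162.6 mm high along its length, which corresponds to about 1.92 rad.
- **Cup, puck and pulley:** they looked untouched in the scene pictures, but I did not re-measure them.

**Disagreement:** the scene and top cameras differed by about 6 mm in x on the stand and flywheel. I used the wrist camera's measurements instead, and they agreed with the stated sizes and heights.

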